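# Gauge the drive docks and record the check

### The arm

A 6-joint arm with a two-finger parallel gripper is mounted at the origin on the work surface. World frame = base frame: x ahead of the robot, y to its left, z up, the work surface at z = 0. Lengths are in m, angles in degrees, forces in N, time in s.
With the tool pointing down it reaches from about 0.25 to 0.725 m from the base axis. Payload 9.7 kg.
Tool frame: the origin (TCP) lies at the very end of the fingers, on their centre line; the grasp point (between the pads) lies grasp_offset behind it (grasp_offset is the distance from the TCP to the grasp point, in m); z points along the fingers, y is the line along which they close (so a half turn about z gives the same grasp; the last joint's range is limited). The gripper opens to 85 mm and grips with 20 to 120 N. Pads are 22 mm wide; open, the fingers measure 114 mm over their backs; the gripper's body (76 mm by 85 mm) begins 54 mm behind the grasp point. The pads swing forward as they close: fully open they stand 13 mm farther back than shut.
Start: joints at [68.239, 4.979, 10.078, 95.1, 0, 90], TCP at [0.204, 0.511, 0.196] pointing down, gripper open.
Joint ranges: [-179.16, 179.16], [-48.56, 103.87], [-65.8, 70.77], [-126.05, 130.52], [-82.76, 87.17], [-180, 180]. Speed limits (degrees/s): [127.2, 127.2, 147.25, 180, 180, 180].

### API

Orientations are given as [roll, pitch, yaw] about the fixed x, y, z axes, in that order (R = Rz(yaw) Ry(pitch) Rx(roll)).
In Python, from workcell import get_obs, camera, calibration, job_done, recognise, cut_out, mark_of, grasp_offset gives the robot as it stands.
- The arm moves only by the tool servo_tool, never from a script. Its argument "moves" is a list of rows, each a list of 3 entries, a list of its own where there are three numbers: the turn, a rotation vector about the tool's x, y, z in degrees, then the shift along the tool's x, y, z in m, then the opening in per cent of the stroke, from 0 (shut) to 100 (fully open). In form: [[[ax, ay, az], [x, y, z], claw], ...]. A call has 1 to 12 rows; each row shifts and turns the commanded pose from where the row before left it, along the tool's axes as they then stand; what a row does not reach is not made up. A row lasts 1/10 s, in which the tool goes at most 50 mm and 8.59 degrees, less where a joint would pass 70% of its speed; a pose out of reach is approached as far as the arm can. A call is refused whole if a number of a shift passes 0.05 or a number of a turn 8.59, either way. A call with a gripper value outside its range is refused whole. The fingers move at their own pace and stop on an object; "force" is the grip in N (left out, the last holds). Time passes only in rows, so rows that do not move let the fingers close. It gives the time, the measured TCP pose, the force, the opening and the grip force at its end, in the units of the state.
- get_obs(): the state, without advancing time (a new reading comes with each control period).
- camera(name): name is "scene" or "top" or "wrist"; returns (picture, depth): 400x640x3 uint8, red, green, blue; 400x640 float32, m along the optical axis (not along the pixel's ray), 0 where there is no reading.
- calibration(name): a dict with "camera_matrix" (3x3 intrinsics, pixels), "dist" ([k1, k2, p1, p2, k3] as OpenCV has them; the pictures are not rectified), "R" (3x3) and "t" (3): a world point X has camera coordinates R X + t. Camera axes: x right, y down, z forward; pixel columns grow to the right and rows downward; lengths in m; the calibration is good to about 2 mm. A picture is of the moment at which its call begins: read the wrist's pose just before it. calibration takes no time and is no camera call; for the wrist camera it gives the pose at the moment of the call.
- job_done(): hands the job in; it is judged then, once.
Trained networks look in the newest picture that a camera, given by its name, has taken for a name from the list of things; names that differ only in an ending like _2 or _b are one class to them, and where a whole thing is asked for, a point or a joint stands for the part that bears it (a point fixed in the world has none). Each returns a list of dicts, best first, with "score" (0 to 1); they miss things now and then, are a little off and sometimes report something else, mostly with a low value. They report only what shows in the picture. A call takes as long as a camera call. They do not tell look-alikes from the thing itself.
- recognise(name, camera): "xyz" ([x, y, z] in m, in the coordinates of the camera as it stood for that picture, good to about 4 mm: the middle of the surface that is visible of it).
- cut_out(name, camera): "mask" (400x640 bool, what is visible of it).
- mark_of(name, camera): "xyz" ([x, y, z] in m, in the coordinates of the camera as it stood for that picture, good to about 4 mm: a listed point, or the origin of a listed thing).
The state is a dict: "time": time; "q": joint angles; "qd": joint speeds; "joint_efforts": joint torques, N m; "ee_pos": TCP position; "tcp_rot": TCP orientation; "wrist_force": force on the tool from outside, world axes, zero at the start; "torque": the same for the moment, N m; "opening": finger opening in m; "grasp_force": force on a finger pad.
Only numpy, scipy, OpenCV 4.12 (cv2) and the standard library are available. Lean on these libraries where they do the work, as an engineer would, in place of code of your own. Each camera call takes 0.05 s, during which the arm holds its last target. There are 200 camera calls.

### The job

Check the drive docks with the bay gauges: take every gauge that is in the stand and push its blade into the dock whose slot has that gauge's length, down until the collar rests on the dock. When all of them stand in their docks and are let go, press the touch key on the white pad with the fingers, gently but firmly (about 5 N) for half a second, to record the check. Then put every gauge back fully home in its own well of the stand, and leave the other things on the desk where they are.

Things in the scene. Friction and masses are not known exactly. Their poses are not given: they have to be found in the camera images.
- gauge_narrow (a point): centre of the black handle of the narrow gauge (loose, about 0.12 kg, may be absent). Handle 26 (own x) x 14 (own y, grip across this) x 44 high (z up). Below it a steel collar 32 (x) x 18 (y) x 6 high, its underside 28 below this point; below that a flat blade 22 wide (x), 4 thick (y), 32 long, its last 6 thinned to 18 x 2. Starts upright in the stand, collar on the stand's top
- gauge_medium (a point): centre of the black handle of the medium gauge (loose, about 0.12 kg, may be absent). Handle 26 (own x) x 14 (own y, grip across this) x 44 high (z up). Below it a steel collar 52 (x) x 18 (y) x 6 high, its underside 28 below this point; below that a flat blade 42 wide (x), 4 thick (y), 32 long, its last 6 thinned to 38 x 2. Starts upright in the stand, collar on the stand's top
- gauge_wide (a point): centre of the black handle of the wide gauge (loose, about 0.12 kg, may be absent). Handle 26 (own x) x 14 (own y, grip across this) x 44 high (z up). Below it a steel collar 72 (x) x 18 (y) x 6 high, its underside 28 below this point; below that a flat blade 62 wide (x), 4 thick (y), 32 long, its last 6 thinned to 58 x 2. Starts upright in the stand, collar on the stand's top
- bay_narrow (a point): centre of the mouth of the slot in the narrow grey drive dock, level with the dock's top, 50 above the desk. Slot 27 long (own x) x 8 (own y), 42 deep, z up. The dock is fixed to the desk, 53 (x) x 56 (y). The three docks stand in a row in any order
- bay_medium (a point): centre of the mouth of the slot in the medium grey drive dock, level with the dock's top, 50 above the desk. Slot 47 long (own x) x 8 (own y), 42 deep, z up. The dock is fixed to the desk, 73 (x) x 56 (y). The three docks stand in a row in any order
- bay_wide (a point): centre of the mouth of the slot in the wide grey drive dock, level with the dock's top, 50 above the desk. Slot 67 long (own x) x 8 (own y), 42 deep, z up. The dock is fixed to the desk, 93 (x) x 56 (y). The three docks stand in a row in any order
- well_narrow (a point): centre of the mouth of the narrow gauge's own well in the gauge stand, level with the stand's top, 50 above the desk. Well 28 long (own x) x 9 (own y), 42 deep, z up. The stand is one fixed aluminium block 90 (x) x 225 (y), wells 75 apart along y
- well_medium (a point): centre of the mouth of the medium gauge's own well in the gauge stand, level with the stand's top, 50 above the desk. Well 48 long (own x) x 9 (own y), 42 deep, z up. The stand is one fixed aluminium block 90 (x) x 225 (y), wells 75 apart along y
- well_wide (a point): centre of the mouth of the wide gauge's own well in the gauge stand, level with the stand's top, 50 above the desk. Well 68 long (own x) x 9 (own y), 42 deep, z up. The stand is one fixed aluminium block 90 (x) x 225 (y), wells 75 apart along y
- touch_key: flat round dark key, 36 across, in the middle of a loose white pad 80 x 70 x 14 (0.3 kg, lies flat on the desk). Origin: centre of the key's top face, 16.5 above the desk, z up. The key stands 2.5 proud of the pad and gives only 1.5 before it is solid, at about 6 N
- mouse: black computer mouse; bystander, origin at its underside at the middle
- mug: white mug, 90 high, 80 across; bystander, origin at its underside at the middle
- screw_jar: small closed jar of screws, 60 high; bystander, origin at its underside at the middle
- ssd: flat dark drive, 100 x 70 x 7; bystander, origin at its underside at the middle
- screwdriver: screwdriver lying on the desk; bystander, origin at its underside
- gamepad: black game controller; bystander, origin at its underside at the middle
- usb_stick: small metal memory stick, 55 x 20 x 10; bystander, origin at its underside at the middle
Things that resemble listed ones, but are neither listed nor needed, are in the scene too. What is shaped like the part that bears gauge_narrow but orange or purple is not meant.

How it is judged:
By the outcome, as a careful person would: the job done as asked, in the order asked, and still so for the second after the job is handed in, with the robot touching nothing.
Of gauge_narrow, gauge_medium, gauge_wide only 2 to 3 are there at a start; the rules pass over those that are not, and their reading is None.
At some moment in a run one of pad may be knocked a few centimetres aside while the robot is not near it.
It also fails if it takes over 210 s, if anything falls off the work surface, if the arm or the gripper's body presses on something with over 40 N, if the wrist force passes 120 N, or if a joint passes its speed limit or range.

## Working session

There is one attempt and no reset: what is moved stays moved. The work goes in short steps, Python scripts to look and compute and a tool call to move; the robot and the scene stay as the last step left them, time stands still between calls to the robot, and variables do not carry over. Pictures are saved under pics/ and viewed, at most 14 in all, crops included, and the job is handed in when it is done.

Besides the shell and the picture viewer there is one more tool, called after "Call:" by a JSON object that holds its "api" and its "payload". servo_tool: Moves the arm, as the interface text tells. Its arguments: {"type":"object","properties":{"moves":{"type":"array"},"force":{"type":"number"}},"required":["moves"]}

```bash
ls; mkdir -p pics; cat > h.py <<'E'
import numpy as np, cv2
from workcell import *
def w(cal,p): return cal["R"].T@(np.array(p)-cal["t"])
def world(cal,u,v,d):
    n=cv2.undistortPoints(np.array([[[u,v]]],float),np.array(cal["camera_matrix"]),np.array(cal["dist"]))[0,0]
    return w(cal,np.array([n[0]*d,n[1]*d,d]))
def plane(cal,uv,z):
    n=cv2.undistortPoints(np.array(uv,float).reshape(-1,1,2),np.array(cal["camera_matrix"]),np.array(cal["dist"]))[:,0]
    r=np.c_[n,np.ones(len(n))]@cal["R"]; c=-cal["R"].T@cal["t"]
    return c+r*((z-c[2])/r[:,2])[:,None]
def pix(cal,X):
    return cv2.projectPoints(np.array(X,float).reshape(-1,1,3),cv2.Rodrigues(np.array(cal["R"]))[0],np.array(cal["t"],float),np.array(cal["camera_matrix"]),np.array(cal["dist"]))[0][:,0]
def save(im,n): cv2.imwrite("pics/"+n,im[:,:,::-1])
E
python3 - <<'E'
from h import *
print(get_obs(), grasp_offset)
np.set_printoptions(precision=4,suppress=True)
for cam in ["top","scene"]:
    im,d=camera(cam); save(im,cam+"0.png"); cal=calibration(cam); print(cam, -cal["R"].T@cal["t"], cal["camera_matrix"][0][0])
    for n in "gauge_narrow gauge_medium gauge_wide bay_narrow bay_medium bay_wide well_narrow well_medium well_wide touch_key".split():
        for r in mark_of(n,cam)[:3]:
            X=w(cal,r["xyz"]); print(n,round(r["score"],2),X,pix(cal,X)[0].round())
E
```

```text
pics
{'time': 0.0, 'q': array([6.82403279e+01, 5.01234530e+00, 1.00334044e+01, 9.51000681e+01,
       1.84295635e-04, 9.00010685e+01]), 'qd': array([-0.11244186,  0.00170931,  0.06216968, -0.07066658, -0.00815639,
        0.03207787]), 'joint_efforts': array([ 2.56169122e-03, -5.20381129e+01,  4.64813089e+01,  1.60314061e-02,
        1.60853023e-05,  1.81632356e-05]), 'ee_pos': array([0.20378572, 0.51054529, 0.19556176]), 'tcp_rot': array([-1.79920991e+02, -1.82822068e-04,  1.58239259e+02]), 'wrist_force': array([-0.46710475,  0.74166266, -0.77340875]), 'torque': array([0.02972454, 0.04338727, 0.02081322]), 'grasp_force': 0.0, 'opening': 0.08525344987621318} 0.0187
top [0.3612 0.0119 1.2744] 396.1417380956226
gauge_narrow 0.69 [0.5388 0.3331 0.082 ] [215. 197.]
gauge_narrow 0.67 [0.5003 0.422  0.0585] [188. 210.]
gauge_narrow 0.45 [0.4218 0.3597 0.0599] [206. 236.]
gauge_medium 0.52 [0.5379 0.2578 0.0799] [240. 198.]
bay_narrow 0.56 [ 0.5085 -0.22    0.0521] [395. 211.]
bay_medium 0.68 [ 0.787  -0.0685 -0.0017] [346. 130.]
bay_medium 0.57 [ 0.514  -0.3151  0.0534] [425. 210.]
bay_wid
[... 489 characters left out ...]
.0747] [402. 252.]
gauge_medium 0.46 [ 0.508  -0.2219  0.0513] [289. 166.]
gauge_wide 0.32 [0.75   0.1092 0.0022] [286. 281.]
bay_medium 0.93 [ 0.5143 -0.3121  0.0472] [270. 155.]
bay_medium 0.59 [ 0.7128 -0.2032 -0.0013] [231. 210.]
bay_wide 0.7 [ 0.4891 -0.4152  0.0528] [258. 137.]
bay_wide 0.21 [ 0.6872  0.3045 -0.0002] [364. 321.]
well_narrow 0.67 [0.5358 0.3298 0.0514] [426. 278.]
well_narrow 0.32 [ 0.5086 -0.2175  0.0514] [289. 166.]
well_medium 0.72 [0.5379 0.254  0.0494] [400. 260.]
well_wide 0.66 [0.5433 0.1852 0.0552] [378. 243.]
touch_key 0.48 [ 0.5725 -0.0284  0.0202] [312. 216.]
touch_key 0.46 [ 0.6906 -0.3578  0.0002] [211. 182.]
touch_key 0.4 [0.7507 0.1108 0.0018] [286. 282.]
```

View pics/top0.png

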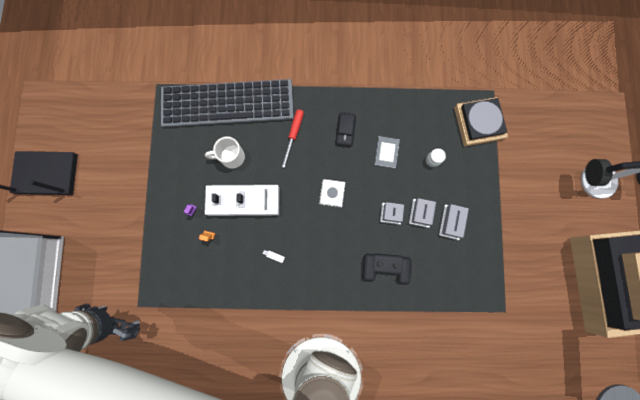

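View pics/scene0.png

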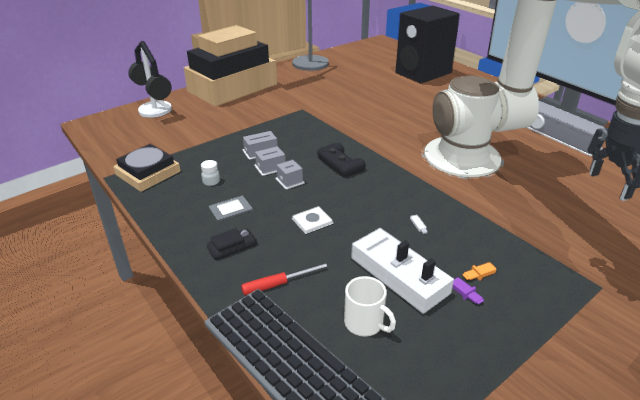

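Scene: two gauges in the white stand (428,269 and 402,252), wide well empty. The orange and purple look-alikes lie on the desk and are not meant. Docks narrow, medium and wide are at top (392,212), (423,212), (454,221). The pad is at (333,192). I'll align the tool and go over the stand for a closer look.

Call:
{"api": "servo_tool", "payload": {"moves": [[[0,0,-7.25],[0,0,-0.035],100],[[0,0,-7.25],[0,0,-0.035],100],[[0,0,-7.26],[0,0,-0.035],100],[[0,0,0],[-0.036,-0.026,0],100],[[0,0,0],[-0.036,-0.026,0],100],[[0,0,0],[-0.036,-0.026,0],100],[[0,0,0],[-0.036,-0.026,0],100],[[0,0,0],[-0.036,-0.026,0],100],[[0,0,0],[-0.036,-0.026,0],100],[[0,0,0],[-0.036,-0.026,0],100],[[0,0,0],[-0.036,-0.026,0],100]]}}

```text
time: 2.2
ee_pos: [0.4932, 0.3014, 0.3014]
tcp_rot: [180.0, 0.0, 180.0]
wrist_force: [-0.4, 0.4, 0.3]
opening: 0.0853
grasp_force: 0.0
```

```bash
python3 - <<'E'
from h import *
np.set_printoptions(precision=4,suppress=True)
o=get_obs(); print(o["time"],o["ee_pos"],o["tcp_rot"],o["q"])
cal=calibration("wrist"); im,d=camera("wrist"); save(im,"w1.png")
print(-cal["R"].T@cal["t"],cal["R"][2])
for n in "gauge_narrow gauge_medium gauge_wide well_narrow well_medium well_wide".split():
    for r in mark_of(n,"wrist")[:3]:
        X=w(cal,r["xyz"]); print(n,round(r["score"],2),X,pix(cal,X)[0].round())
E
```

```text
2.2 [0.4932 0.3014 0.3014] [179.9852   0.0182 179.993 ] [ 31.4301  13.2815  31.5433 108.2386   0.0031  31.4371]
[0.4158 0.3012 0.4791] [ 0.305   0.0009 -0.9523]
gauge_narrow 0.89 [0.374  0.3683 0.0097] [368.  65.]
gauge_narrow 0.75 [0.4569 0.3694 0.0101] [366. 129.]
gauge_narrow 0.56 [0.5349 0.3278 0.0793] [338. 198.]
gauge_medium 0.63 [0.5378 0.2611 0.0778] [285. 200.]
gauge_wide 0.32 [ 0.6889  0.3002 -0.0045] [316. 274.]
well_narrow 0.72 [0.5372 0.3365 0.0479] [343. 193.]
well_narrow 0.51 [0.3628 0.1475 0.0027] [201.  56.]
well_wide 0.66 [0.5436 0.1831 0.0481] [229. 197.]
```

View pics/w1.png

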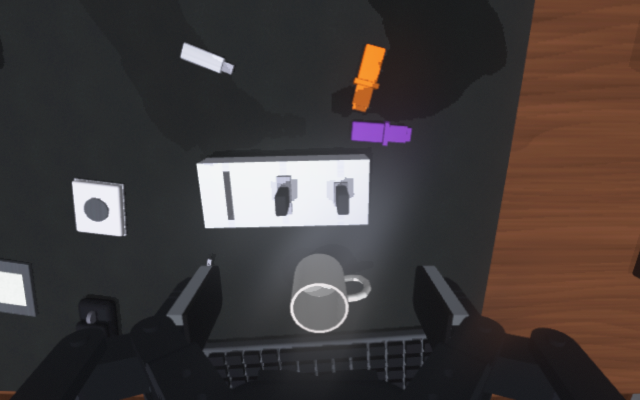

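Wrist view: stand with wide well empty (228,195), medium gauge (283,197), narrow gauge (343,197). The orange and purple look-alikes lie at (368,75) and (380,132). Now I'll measure the stand and handles from depth.

```bash
cat >> h.py <<'E'
def cloud(cal,d):
    v,u=np.mgrid[0:400,0:640]; n=cv2.undistortPoints(np.c_[u.ravel(),v.ravel()].astype(float).reshape(-1,1,2),np.array(cal["camera_matrix"]),np.array(cal["dist"]))[:,0]
    P=np.c_[n,np.ones(len(n))]*d.reshape(-1,1); P=(P-cal["t"])@cal["R"]; P[d.ravel()<=0.02]=np.nan
    return P.reshape(400,640,3)
def rect(P,zlo,zhi,box):
    m=(P[...,2]>zlo)&(P[...,2]<zhi)&(P[...,0]>box[0])&(P[...,0]<box[1])&(P[...,1]>box[2])&(P[...,1]<box[3])
    p=P[m]; r=cv2.minAreaRect((p[:,:2]*1000).astype(np.float32)); return r,len(p),np.median(p[:,2])
E
python3 - <<'E'
from h import *
np.set_printoptions(precision=4,suppress=True)
cal=calibration("wrist"); im,d=camera("wrist"); P=cloud(cal,d); np.save("w1.npy",P)
print("stand",rect(P,.044,.056,(.45,.62,.1,.42)))
for n,y in (("nar",.33),("med",.255)):
    print(n,rect(P,.094,.106,(.5,.58,y-.03,y+.03)), "collar",rect(P,.0525,.0605,(.5,.58,y-.03,y+.03)))
E
```

```text
stand (((538.9275512695312, 257.53955078125), (91.02660369873047, 225.8599853515625), 1.3799799680709839), 9800, np.float64(0.05009141995476463))
nar (((536.20849609375, 332.9331359863281), (25.009788513183594, 13.439352989196777), 1.1644655466079712), 249, np.float64(0.09985117702506803)) collar (((539.8624267578125, 327.9825439453125), (34.12696838378906, 68.97418212890625), 55.9085807800293), 99, np.float64(0.056405875932659326))
med (((538.4916381835938, 257.7633361816406), (25.90376091003418, 14.222502708435059), 1.9732658863067627), 261, np.float64(0.0998067887484636)) collar (((532.8634033203125, 264.90631103515625), (50.883033752441406, 45.423858642578125), 41.286922454833984), 234, np.float64(0.05606857851356929))
```

Call:
{"api": "servo_tool", "payload": {"moves": [[[0,0,-1.4],[0,0,0],50],[[0,0,0],[-0.022,0.0152,0.03],50],[[0,0,0],[-0.022,0.0152,0.03],50],[[0,0,0],[0,0,0.04],50],[[0,0,0],[0,0,0.04],50],[[0,0,0],[0,0,0],50],[[0,0,0],[0,0,0],50],[[0,0,0],[0,0,0],50]], "force": 40}}

```text
time: 3.4
ee_pos: [0.5359, 0.3351, 0.1649]
tcp_rot: [179.9, 0.2, -178.6]
wrist_force: [0.2, -0.3, 0.5]
opening: 0.0428
grasp_force: 0.0
```

```bash
cat >> h.py <<'E'
from scipy.spatial.transform import Rotation as Ro
def togo(xyz,yaw=None):
    o=get_obs(); R=Ro.from_euler("xyz",o["tcp_rot"],degrees=True)
    print("t",o["time"],"pos",o["ee_pos"],"rot",o["tcp_rot"],"F",o["wrist_force"],"open",o["opening"])
    if yaw is not None:
        T=Ro.from_euler("xyz",[180,0,yaw],degrees=True); print("turn",(R.inv()*T).as_rotvec(degrees=True)); R=T
    print("shift after turn",R.inv().apply(np.array(xyz)-o["ee_pos"]))
E
python3 - <<'E'
from h import *
np.set_printoptions(precision=4,suppress=True)
togo((.5364,.3329,.064),181.4)
im,d=camera("wrist"); save(im,"w2.png")
E
```

```text
t 3.4 pos [0.5359 0.3351 0.1649] rot [ 179.8656    0.2282 -178.5532] F [ 0.1701 -0.3154  0.4895] open 0.042750046498468315
turn [0.1345 0.2281 0.0471]
shift after turn [-0.0004 -0.0023  0.1009]
```

View pics/w2.png

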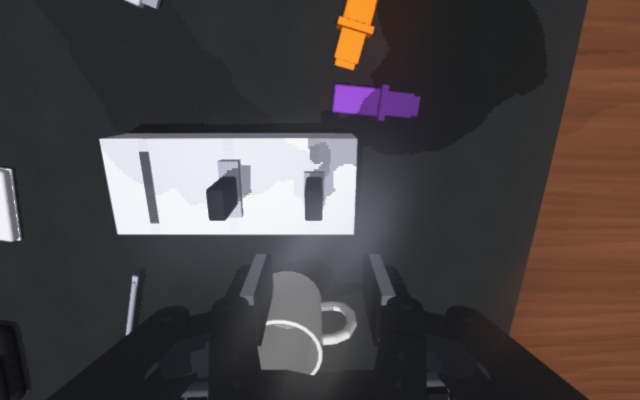

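The black narrow gauge is centred between the fingers (314,198). I'll settle, then re-read.

Call:
{"api": "servo_tool", "payload": {"moves": [[[0,0,0],[0,0,0.04],50],[[0,0,0],[0,0,0],50],[[0,0,0],[0,0,0],50]]}}

```text
time: 3.75
ee_pos: [0.5353, 0.3344, 0.1229]
tcp_rot: [180.0, 0.0, -178.6]
wrist_force: [-0.7, 1.3, 0.6]
opening: 0.0428
grasp_force: 0.0
```

```bash
python3 - <<'E'
from h import *
np.set_printoptions(precision=4,suppress=True)
togo((.5364,.3329,.064),181.4)
cal=calibration("wrist"); im,d=camera("wrist"); P=cloud(cal,d)
print(rect(P,.09,.11,(.5,.58,.30,.36)))
print("stand",rect(P,.044,.056,(.45,.62,.1,.42)))
togo((.5364,.3329,.064),181.4)
E
```

```text
t 3.75 pos [0.5353 0.3344 0.1229] rot [ 179.9803    0.0334 -178.5967] F [-0.7061  1.2665  0.6182] open 0.04278294449150639
turn [0.0197 0.0334 0.0033]
shift after turn [-0.0011 -0.0015  0.0589]
(((536.4405517578125, 332.56915283203125), (25.77214813232422, 13.725497245788574), 1.2901334762573242), 863, np.float64(0.0998807923320007))
stand (((539.3218994140625, 256.96282958984375), (91.58992767333984, 226.4964599609375), 1.3280715942382812), 27331, np.float64(0.05008231684544002))
t 3.8 pos [0.5358 0.3346 0.1238] rot [ 179.9305    0.1184 -178.6007] F [-0.6468 -0.1401  0.6472] open 0.042640656616238455
turn [ 0.0695  0.1184 -0.0006]
shift after turn [-0.0006 -0.0017  0.0598]
```

Call:
{"api": "servo_tool", "payload": {"moves": [[[0,0,0],[-0.0007,-0.0018,0.03],50],[[0,0,0],[0,0,0.029],50],[[0,0,0],[0,0,0],50],[[0,0,0],[0,0,0],0],[[0,0,0],[0,0,0],0],[[0,0,0],[0,0,0],0],[[0,0,0],[0,0,0],0],[[0,0,0],[0,0,0],0],[[0,0,0],[0,0,0],0]], "force": 40}}

```text
time: 4.7
ee_pos: [0.5373, 0.3331, 0.0658]
tcp_rot: [179.9, 0.2, -178.6]
wrist_force: [0.1, -2.1, 7.4]
opening: 0.0004
grasp_force: 4.1
```

```bash
python3 - <<'E'
from h import *
im,d=camera("wrist"); save(im,"w3.png"); o=get_obs(); print(o["opening"],o["wrist_force"],o["ee_pos"],o["grasp_force"])
E
```

```text
0.00013395651790529766 [ 0.41607868 -1.4828593   7.75145017] [0.53733202 0.33306761 0.06581091] 4.107201203041768
```

View pics/w3.png

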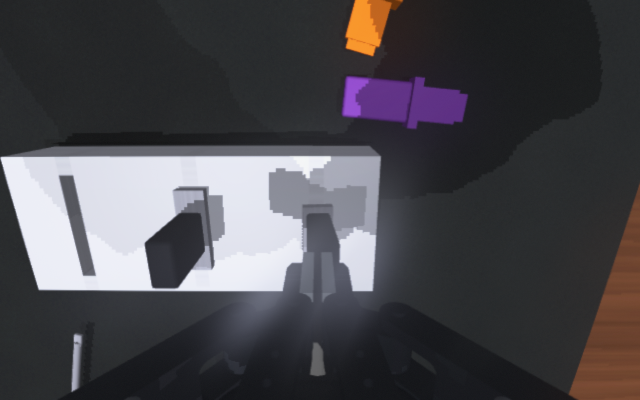

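```bash
python3 - <<'E'
from h import *
np.set_printoptions(precision=3,suppress=True,linewidth=200)
cal=calibration("wrist"); im,d=camera("wrist"); P=cloud(cal,d)
for v in (215,225,235,245,255,265,275,285,295):
    print(v,"z",P[v,284:356:6,2]*1000//1)
    print("   y",P[v,284:356:6,1]*1000//1, "x",P[v,319,0])
c=cv2.resize(im[190:330,240:400],None,fx=4,fy=4,interpolation=cv2.INTER_CUBIC); save(c,"w3c.png")
E
```

```text
215 z [51. 49. 51. 50. 61. 62. 61. 63. 55. 50. 50. 50.]
   y [312. 316. 319. 323. 327. 330. 334. 337. 341. 345. 349. 352.] x 0.5240780317331707
225 z [50. 49. 49. 49. 73. 78. 77. 77. 76. 49. 48. 51.]
   y [312. 316. 319. 323. 327. 330. 334. 337. 340. 345. 349. 353.] x 0.5244225654321143
235 z [49. 50. 50. 49. 76. 91. 91. 90. 90. 51. 49. 50.]
   y [312. 316. 319. 323. 327. 331. 334. 336. 339. 346. 350. 353.] x 0.5242436306060889
245 z [ 48.  50.  50.  50.  75. 100. 100. 100. 100.  98.  49.  49.]
   y [312. 316. 319. 323. 327. 331. 333. 336. 339. 342. 350. 354.] x 0.5253821995515513
255 z [ 49.  49.  50.  49. 107. 108. 108. 107. 108.  99.  50.  49.]
   y [312. 316. 319. 323. 328. 331. 333. 336. 339. 342. 350. 354.] x 0.5262630261589122
265 z [ 50. 109. 110. 117. 117. 117. 118. 118. 117. 109. 110.  49.]
   y [312. 320. 323. 326. 328. 331. 333. 336. 338. 342. 344. 355.] x 0.5267132349946915
275 z [ 50. 117. 118. 125. 125. 125. 125. 125. 126. 118. 119.  50.]
   y [312. 321. 323. 326. 328. 331. 333. 336. 338. 341. 343. 355.] x 0.5268071067682132
285 z [126. 126. 126. 132. 133. 133. 133. 132. 133. 127. 126. 126.]
   y [319. 321. 324. 326. 329. 331. 333. 335. 338. 340. 343. 345.] x 0.5264674902484715
295 z [141. 143. 143. 142. 137. 138. 138. 137. 140. 144. 143. 141.]
   y [320. 323. 325. 327. 329. 331. 333. 335. 337. 339. 341. 344.] x 0.5279960982564801
```

View pics/w3c.png

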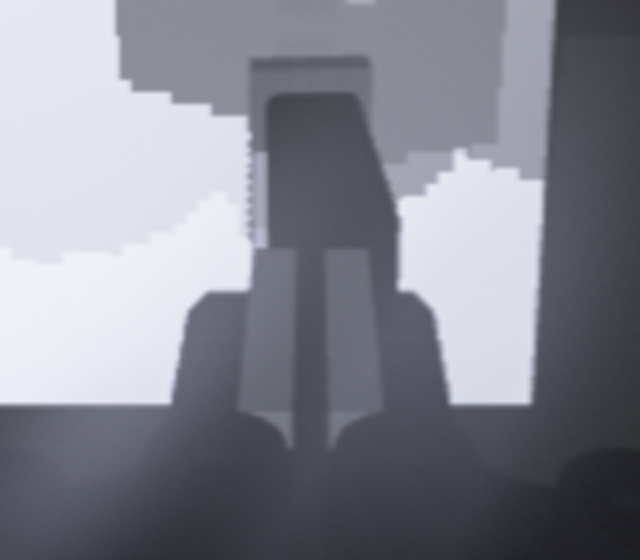

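Shut fingers rest on top of the handle (contact at z≈0.100 with TCP reading 0.066, 7 N), so the finger ends really sit ~34 mm behind the reported TCP. I'll back off, reopen and descend in guarded steps.

Call:
{"api": "servo_tool", "payload": {"moves": [[[0,0,0],[0,0,-0.03],0],[[0,0,0],[0,0,0],50],[[0,0,0],[0,0,0],50],[[0,0,0],[0,0,0],50],[[0,0,0],[0,0,0],50]]}}

```text
time: 5.3
ee_pos: [0.5356, 0.3323, 0.0918]
tcp_rot: [-180.0, -0.0, -178.6]
wrist_force: [0.4, 0.3, -0.7]
opening: 0.0424
grasp_force: 0.0
```

```bash
python3 - <<'E'
from h import *
np.set_printoptions(precision=4,suppress=True)
cal=calibration("wrist"); im,d=camera("wrist"); P=cloud(cal,d)
print(rect(P,.097,.104,(.5,.58,.32,.345)))
togo((.5364,.3328,.030),181.4)
o=get_obs()
# finger points: nearer than 0.2 m; lowest
Q=P[(P[...,2]>o["ee_pos"][2]+.005)&(abs(P[...,1]-.333)<.06)&(P[...,2]>.105)]; print("lowest finger z-TCP",np.percentile(Q[:,2],[0,.5,2])-o["ee_pos"][2])
E
```

```text
(((536.6008911132812, 332.86029052734375), (26.114194869995117, 13.737489700317383), 1.13361656665802), 1072, np.float64(0.0999259896829862))
t 5.35 pos [0.5356 0.3324 0.0917] rot [-179.971    -0.0513 -178.5987] F [ 0.2318 -0.455  -0.0926] open 0.042662093943017725
turn [-0.029  -0.0513  0.0013]
shift after turn [-0.0008  0.0004  0.0617]
lowest finger z-TCP [0.0365 0.0425 0.0491]
```

Call:
{"api": "servo_tool", "payload": {"moves": [[[0,0,0],[-0.0008,0.0004,0.02],50],[[0,0,0],[0,0,0.016],50],[[0,0,0],[0,0,0.012],50],[[0,0,0],[0,0,0],50]]}}

```text
time: 5.75
ee_pos: [0.5356, 0.3322, 0.042]
tcp_rot: [-179.9, -0.2, -178.6]
wrist_force: [0.2, 0.3, 0.1]
opening: 0.0429
grasp_force: 0.0
```

Call:
{"api": "servo_tool", "payload": {"moves": [[[0,0,0],[0,0,0.007],50],[[0,0,0],[0,0,0.006],50],[[0,0,0],[0,0,0],0],[[0,0,0],[0,0,0],0],[[0,0,0],[0,0,0],0],[[0,0,0],[0,0,0],0],[[0,0,0],[0,0,0],0]], "force": 40}}

```text
time: 6.45
ee_pos: [0.5368, 0.333, 0.0316]
tcp_rot: [180.0, 0.0, -178.6]
wrist_force: [-0.4, 0.9, 1.3]
opening: 0.0137
grasp_force: 40.1
```

Gripped (13.7 mm). Lift, check, then carry across towards the docks.

Call:
{"api": "servo_tool", "payload": {"moves": [[[0,0,0],[0,0,-0.02],0],[[0,0,0],[0,0,-0.04],0],[[0,0,0],[0,0,-0.04],0],[[0,0,0],[0,-0.02,-0.04],0],[[0,0,0],[0,-0.04,-0.04],0],[[0,0,0],[0,-0.04,-0.04],0],[[0,0,0],[0,-0.04,-0.03],0],[[0,0,0],[0,-0.04,0],0],[[0,0,0],[0,-0.04,0],0],[[0,0,0],[0,-0.04,0],0],[[0,0,0],[0,-0.04,0],0],[[0,0,0],[0,-0.04,0],0]]}}

```text
time: 7.65
ee_pos: [0.5445, 0.0007, 0.2722]
tcp_rot: [180.0, 0.0, -178.6]
wrist_force: [-0.2, 0.0, -1.7]
opening: 0.0134
grasp_force: 39.9
```

Call:
{"api": "servo_tool", "payload": {"moves": [[[0,0,0],[0,-0.04,0],0],[[0,0,0],[0,-0.04,0],0],[[0,0,0],[0,-0.04,0],0],[[0,0,0],[0,-0.04,0],0],[[0,0,0],[0,-0.04,0],0],[[0,0,0],[0,-0.04,0],0],[[0,0,0],[0,-0.04,0],0],[[0,0,0],[0,-0.02,0],0],[[0,0,0],[0,0,0],0],[[0,0,0],[0,0,0],0]]}}

```text
time: 8.65
ee_pos: [0.552, -0.2977, 0.2717]
tcp_rot: [180.0, -0.0, -178.7]
wrist_force: [0.6, 0.4, -1.2]
opening: 0.0134
grasp_force: 39.8
```

```bash
python3 - <<'E'
from h import *
np.set_printoptions(precision=4,suppress=True)
o=get_obs(); print(o["time"],o["ee_pos"],o["tcp_rot"],o["q"],o["opening"],o["grasp_force"])
cal=calibration("wrist"); im,d=camera("wrist"); save(im,"w4.png")
np.savez("w4.npz",d=d,im=im,**{k:np.array(v) for k,v in cal.items()})
for n in "bay_narrow bay_medium bay_wide touch_key".split():
    for r in mark_of(n,"wrist")[:3]:
        X=w(cal,r["xyz"]); print(n,round(r["score"],2),X,pix(cal,X)[0].round())
E
```

```text
8.65 [ 0.552  -0.2977  0.2717] [ 179.9678   -0.027  -178.6507] [-28.3472  19.3846  35.6152 106.27     0.0146 -29.6965] 0.013353283244027351 39.81977462768555
bay_narrow 0.58 [ 0.5112 -0.224   0.0473] [380. 132.]
bay_medium 0.59 [ 0.5103 -0.3125  0.0525] [305. 130.]
bay_wide 0.86 [ 0.4894 -0.4156  0.0539] [215. 109.]
touch_key 0.94 [ 0.5716 -0.0284  0.017 ] [517. 180.]
```

View pics/w4.png

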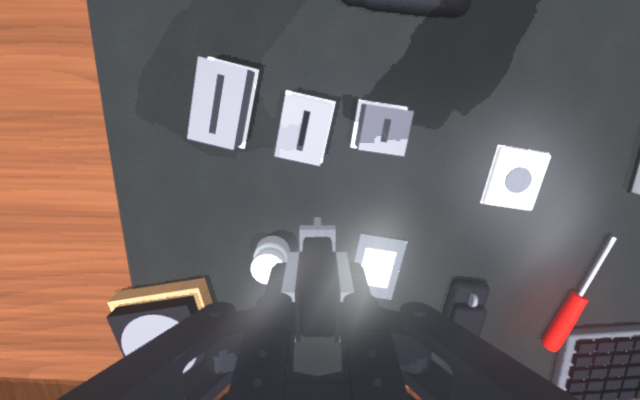

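Docks: wide (223,103), medium (305,127), narrow (384,128); held narrow gauge at (318,245). Measure the docks from depth.

```bash
python3 - <<'E'
from h import *
np.set_printoptions(precision=4,suppress=True)
z=np.load("w4.npz"); cal={k:z[k] for k in ("R","t","camera_matrix","dist")}; P=cloud(cal,z["d"]); im=z["im"]
for n,c in (("nar",(.510,-.222)),("med",(.511,-.313)),("wide",(.487,-.414))):
    b=(c[0]-.065,c[0]+.065,c[1]-.046,c[1]+.046)
    r,k,m=rect(P,.046,.056,b); print(n,r,k,m)
    box=cv2.boxPoints(r)
    # slot: deeper than top but inside rect shrunk
    ins=cv2.boxPoints((r[0],(r[1][0]-14,r[1][1]-14),r[2]))
    pi=pix(cal,np.c_[ins/1000,np.full(4,.05)]).astype(np.int32); M=np.zeros((400,640),np.uint8); cv2.fillPoly(M,[pi],1)
    g=im.mean(2); th=np.median(g[M>0])
    S=(M>0)&((g<th*0.72)|(P[...,2]<.042)); S=cv2.morphologyEx(S.astype(np.uint8),cv2.MORPH_OPEN,np.ones((2,2)))
    v,u=np.nonzero(S); X=plane(cal,np.c_[u,v],.05)[:,:2]*1000
    print("   slot",cv2.minAreaRect(X.astype(np.float32)),len(u))
E
```

```text
nar ((508.37469482421875, -218.48519897460938), (55.6435546875, 53.312461853027344), 83.53767395019531) 2037 0.05006674550041631
   slot ((508.7413024902344, -217.6810302734375), (7.919622421264648, 25.6138858795166), 83.40254211425781) 144
med ((511.1900329589844, -315.17608642578125), (56.29997634887695, 73.3485336303711), 79.07383728027344) 2755 0.05007722400863892
   slot ((512.41259765625, -313.9482421875), (8.097555160522461, 47.03658676147461), 79.09414672851562) 283
wide ((483.8323059082031, -415.9455871582031), (57.482242584228516, 92.94880676269531), 77.17362213134766) 3782 0.05007822733949707
   slot ((484.92034912109375, -414.6640930175781), (8.024803161621094, 66.47381591796875), 77.53473663330078) 416
```

```bash
python3 - <<'E'
from h import *
np.set_printoptions(precision=4,suppress=True)
togo((.5086,-.2181,.10),173.5)
E
```

```text
t 8.9 pos [ 0.5522 -0.2966  0.2725] rot [-179.9862    0.0287 -178.5273] F [ 0.208  -0.0869 -0.6069] open 0.013708571518092249
turn [-0.0118  0.0296  7.9727]
shift after turn [0.0523 0.0731 0.1725]
```

Call:
{"api": "servo_tool", "payload": {"moves": [[[0,0,7.9],[0,0,0],0],[[0,0,0],[0.026,0.0365,0.02],0],[[0,0,0],[0.0263,0.0366,0.03],0],[[0,0,0],[0,0,0.04],0],[[0,0,0],[0,0,0.04],0],[[0,0,0],[0,0,0.04],0],[[0,0,0],[0,0,0],0],[[0,0,0],[0,0,0],0],[[0,0,0],[0,0,0],0]]}}

```text
time: 9.8
ee_pos: [0.5124, -0.2242, 0.1083]
tcp_rot: [-179.9, 0.2, 173.5]
wrist_force: [0.0, 0.1, -0.3]
opening: 0.0134
grasp_force: 39.8
```

```bash
cat >> h.py <<'E'
def docks(c,R=.06):
    cal=calibration("wrist"); im,d=camera("wrist"); P=cloud(cal,d); b=(c[0]-R,c[0]+R,c[1]-.042,c[1]+.042)
    print("top",rect(P,.046,.0545,b)); return cal,im,P
E
python3 - <<'E'
from h import *
np.set_printoptions(precision=4,suppress=True)
cal,im,P=docks((.5085,-.218)); save(im,"w5.png")
togo((.5086,-.2181,.10),173.5)
E
```

```text
top (((508.501953125, -218.31541442871094), (56.199649810791016, 53.548187255859375), 83.3578109741211), 4516, np.float64(0.05010442678795009))
t 9.85 pos [ 0.5125 -0.2243  0.1083] rot [-179.9315    0.2233  173.5071] F [ 0.1384 -0.3771 -0.7816] open 0.013390490378595373
turn [-0.0685  0.2233  0.007 ]
shift after turn [0.0046 0.0057 0.0083]
```

View pics/w5.png

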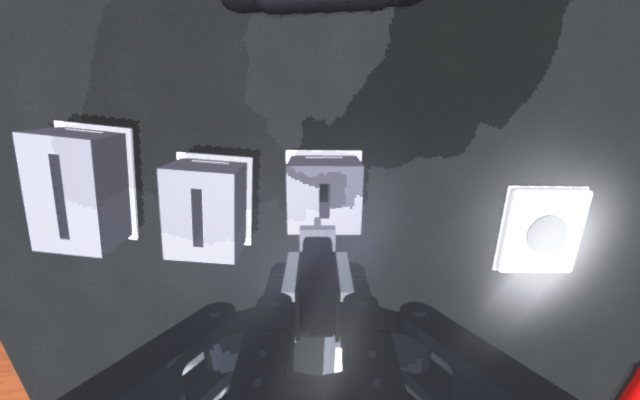

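Narrow dock (324,198), blade tip just ahead of it (318,222); correct the residual and come in.

Call:
{"api": "servo_tool", "payload": {"moves": [[[0,0,0.1],[0.0046,0.0057,0.0],0],[[0,0,0],[0,0,0.01],0],[[0,0,0],[0,0,0.01],0],[[0,0,0],[0,0,0.01],0],[[0,0,0],[0,0,0],0],[[0,0,0],[0,0,0],0]]}}

```text
time: 10.45
ee_pos: [0.5069, -0.2176, 0.0748]
tcp_rot: [180.0, -0.1, 173.4]
wrist_force: [0.2, -0.4, -0.8]
opening: 0.0134
grasp_force: 39.8
```

```bash
python3 - <<'E'
from h import *
np.set_printoptions(precision=4,suppress=True)
cal,im,P=docks((.5085,-.218))
togo((.5086,-.2182,.0316),173.4)
o=get_obs(); c=cv2.resize(im[120:320,220:440],None,fx=3,fy=3); save(c,"w6.png")
E
```

```text
top (((508.40130615234375, -218.29322814941406), (56.29277801513672, 53.58960723876953), 83.68994140625), 4826, np.float64(0.05011140573574917))
t 10.5 pos [ 0.5072 -0.2177  0.0753] rot [179.9968  -0.0109 173.394 ] F [ 0.5965 -0.4465  0.16  ] open 0.013546595019493143
turn [ 0.0032 -0.0109 -0.006 ]
shift after turn [-0.0014 -0.0004  0.0437]
```

View pics/w6.png

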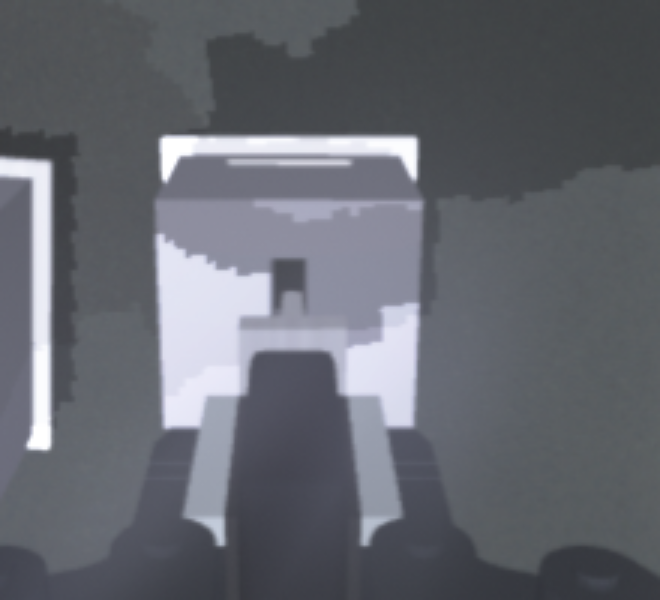

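Blade (291,300 in the crop) lines up with the slot (288,270). Descend.

Call:
{"api": "servo_tool", "payload": {"moves": [[[0,0,0],[-0.0012,-0.0004,0.006],0],[[0,0,0],[0,0,0.008],0],[[0,0,0],[0,0,0.008],0],[[0,0,0],[0,0,0],0]]}}

```text
time: 10.9
ee_pos: [0.5076, -0.2178, 0.0516]
tcp_rot: [180.0, -0.1, 173.4]
wrist_force: [0.3, -0.1, -2.2]
opening: 0.0135
grasp_force: 39.8
```

Call:
{"api": "servo_tool", "payload": {"moves": [[[0,0,0],[0,0,0.008],0],[[0,0,0],[0,0,0.007],0],[[0,0,0],[0,0,0.004],0],[[0,0,0],[0,0,0.002],0],[[0,0,0],[0,0,0],0]]}}

```text
time: 11.4
ee_pos: [0.5083, -0.2181, 0.0321]
tcp_rot: [180.0, -0.0, 173.4]
wrist_force: [0.0, 0.4, -0.9]
opening: 0.0134
grasp_force: 39.9
```

Call:
{"api": "servo_tool", "payload": {"moves": [[[0,0,0],[0,0,0.001],0],[[0,0,0],[0,0,0.001],0],[[0,0,0],[0,0,0],0]]}}

```text
time: 11.7
ee_pos: [0.5087, -0.2183, 0.0315]
tcp_rot: [-180.0, 0.1, 173.4]
wrist_force: [-2.7, 1.5, 5.3]
opening: 0.0137
grasp_force: 40.9
```

Seated (5 N contact). Release, rise, go for the medium gauge.

Call:
{"api": "servo_tool", "payload": {"moves": [[[0,0,0],[0,0,0],40],[[0,0,0],[0,0,0],40],[[0,0,0],[0,0,0],40],[[0,0,0],[0,0,-0.02],40],[[0,0,0],[0,0,-0.04],40],[[0,0,0],[0,0,-0.04],40],[[0,0,0],[0,0,-0.04],40],[[0,0,-8.0],[0,0.02,-0.02],45],[[0,0,0],[0,0.04,0],45],[[0,0,0],[0,0.04,0],45],[[0,0,0],[0,0.04,0],45],[[0,0,0],[0,0.04,0],45]]}}

```text
time: 12.9
ee_pos: [0.5066, -0.0369, 0.1903]
tcp_rot: [180.0, 0.0, -178.6]
wrist_force: [1.0, -0.2, 0.4]
opening: 0.0385
grasp_force: 0.0
```

Call:
{"api": "servo_tool", "payload": {"moves": [[[0,0,0],[-0.003,0.04,0],45],[[0,0,0],[-0.004,0.04,0],45],[[0,0,0],[-0.004,0.04,0],45],[[0,0,0],[-0.004,0.04,0],45],[[0,0,0],[-0.004,0.04,0],45],[[0,0,0],[-0.004,0.04,0],45],[[0,0,0],[-0.005,0.04,0],45],[[0,0,0],[-0.005,0.015,0],45],[[0,0,0],[0,0,0.03],45],[[0,0,0],[0,0,0],45],[[0,0,0],[0,0,0],45]]}}

```text
time: 14.0
ee_pos: [0.5321, 0.257, 0.1602]
tcp_rot: [-180.0, -0.1, -178.6]
wrist_force: [-0.3, 0.4, 0.3]
opening: 0.0385
grasp_force: 0.0
```

```bash
python3 - <<'E'
from h import *
np.set_printoptions(precision=4,suppress=True)
cal=calibration("wrist"); im,d=camera("wrist"); P=cloud(cal,d)
print("stand",rect(P,.044,.056,(.45,.62,.1,.42)))
r=rect(P,.096,.104,(.5,.58,.24,.275)); print("med",r)
togo((r[0][0][0]/1000,r[0][0][1]/1000,.0316),181.4)
im,d=camera("top"); cal=calibration("top"); save(im,"top1.png")
r=mark_of("touch_key","top")[:2]; print([(x["score"],w(cal,x["xyz"])) for x in r])
E
```

```text
stand (((539.0680541992188, 257.32232666015625), (91.13390350341797, 225.86862182617188), 1.4385273456573486), 22546, np.float64(0.05010254797934937))
med (((538.216064453125, 257.6535949707031), (25.567956924438477, 13.543966293334961), 0.9510491490364075), 590, np.float64(0.09998961040058957))
t 14.05 pos [0.5326 0.257  0.1613] rot [ 179.9954    0.0173 -178.6237] F [-0.3052  0.7369  0.0021] open 0.038468113839010026
turn [ 0.0046  0.0173 -0.0237]
shift after turn [-0.0056  0.0005  0.1297]
[(0.43, array([ 0.5701, -0.0256,  0.0169]))]
```

Call:
{"api": "servo_tool", "payload": {"moves": [[[0,0,0],[-0.0056,0.0005,0.03],45],[[0,0,0],[0,0,0.03],45],[[0,0,0],[0,0,0.03],45],[[0,0,0],[0,0,0.02],45],[[0,0,0],[0,0,0.01],45],[[0,0,0],[0,0,0.008],45],[[0,0,0],[0,0,0],45]]}}

```text
time: 14.85
ee_pos: [0.5383, 0.2579, 0.0325]
tcp_rot: [180.0, 0.0, -178.6]
wrist_force: [-0.9, -0.0, -0.4]
opening: 0.0388
grasp_force: 0.0
```

Call:
{"api": "servo_tool", "payload": {"moves": [[[0,0,0],[0,0,0],0],[[0,0,0],[0,0,0],0],[[0,0,0],[0,0,0],0],[[0,0,0],[0,0,0],0],[[0,0,0],[0,0,0],0]], "force": 40}}

```text
time: 15.35
ee_pos: [0.5388, 0.2582, 0.0336]
tcp_rot: [180.0, 0.1, -178.6]
wrist_force: [-0.3, -0.4, 5.5]
opening: 0.0133
grasp_force: 44.5
```

Call:
{"api": "servo_tool", "payload": {"moves": [[[0,0,0],[0,0,-0.02],0],[[0,0,0],[0,0,-0.04],0],[[0,0,0],[0,0,-0.045],0],[[0,0,0],[0,-0.02,-0.045],0],[[0,0,0],[0.003,-0.04,0],0],[[0,0,0],[0.003,-0.04,0],0],[[0,0,0],[0.003,-0.04,0],0],[[0,0,0],[0.003,-0.04,0],0],[[0,0,0],[0.003,-0.04,0],0],[[0,0,0],[0.003,-0.04,0],0],[[0,0,0],[0.003,-0.04,0],0],[[0,0,0],[0.003,-0.04,0],0]]}}

```text
time: 16.55
ee_pos: [0.5221, -0.084, 0.1824]
tcp_rot: [180.0, 0.0, -178.6]
wrist_force: [0.7, 0.8, -2.1]
opening: 0.0131
grasp_force: 43.5
```

Call:
{"api": "servo_tool", "payload": {"moves": [[[0,0,0],[0.003,-0.04,0],0],[[0,0,0],[0.003,-0.04,0],0],[[0,0,0],[0.003,-0.04,0],0],[[0,0,0],[0.003,-0.04,0],0],[[0,0,0],[0.003,-0.04,0],0],[[0,0,0],[0.002,-0.03,0],0],[[0,0,6.15],[0,0,0],0],[[0,0,6.15],[0,0,0],0],[[0,0,0],[0,0,0],0],[[0,0,0],[0,0,0],0],[[0,0,0],[0,0,0],0]]}}

```text
time: 17.65
ee_pos: [0.5111, -0.3125, 0.1823]
tcp_rot: [180.0, -0.0, 169.3]
wrist_force: [0.4, 0.2, -0.8]
opening: 0.0135
grasp_force: 43.6
```

```bash
python3 - <<'E'
from h import *
np.set_printoptions(precision=4,suppress=True)
cal,im,P=docks((.5115,-.3145)); print("nar top",rect(P,.095,.104,(.48,.53,-.24,-.19)))
togo((.5118,-.3148,.09),169.1); save(im,"w7.png")
E
```

```text
top (((511.19439697265625, -315.12554931640625), (56.013031005859375, 73.14726257324219), 79.2550048828125), 3472, np.float64(0.05007985248725358))
nar top (((508.88287353515625, -218.7523193359375), (14.666644096374512, 26.317909240722656), 84.3769302368164), 596, np.float64(0.09989864390858227))
t 17.7 pos [ 0.5112 -0.3126  0.1824] rot [-179.9981    0.008   169.2309] F [-0.6467  0.0197 -2.1144] open 0.013151988976579381
turn [-0.0018  0.008   0.1309]
shift after turn [-0.001  -0.0021  0.0924]
```

View pics/w7.png

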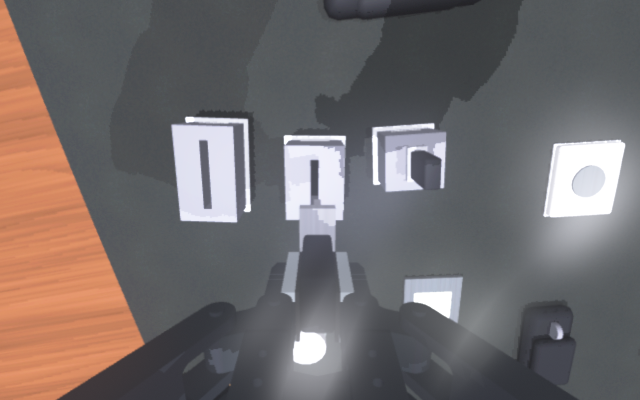

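Narrow gauge stands seated (425,165); medium blade (318,205) above the medium dock (315,178). Lower to just above and correct.

Call:
{"api": "servo_tool", "payload": {"moves": [[[0,0,0],[-0.0003,-0.0025,0.04],0],[[0,0,0],[0,0,0.04],0],[[0,0,0],[0,0,0.024],0],[[0,0,0],[0,0,0],0],[[0,0,0],[0,0,0],0],[[0,0,0],[0,0,0],0]]}}

```text
time: 18.3
ee_pos: [0.5119, -0.3158, 0.0806]
tcp_rot: [-179.9, 0.2, 169.1]
wrist_force: [-1.0, 1.0, -1.2]
opening: 0.0135
grasp_force: 43.5
```

```bash
python3 - <<'E'
from h import *
np.set_printoptions(precision=4,suppress=True)
docks((.5115,-.3145)); togo((.5113,-.3150,.0325),169.2)
E
```

```text
top (((508.7872619628906, -314.7747802734375), (56.28205871582031, 68.4894790649414), 79.28418731689453), 5768, np.float64(0.05010344467061149))
t 18.35 pos [ 0.5119 -0.3159  0.0806] rot [-179.9354    0.1694  169.1225] F [-0.004   0.5123 -0.9392] open 0.013353612422947444
turn [-0.0647  0.1694 -0.0776]
shift after turn [0.0007 0.0007 0.0481]
```

Call:
{"api": "servo_tool", "payload": {"moves": [[[0,0,0],[0.0005,0.0007,0.01],0],[[0,0,0],[0,0,0.008],0],[[0,0,0],[0,0,0.008],0],[[0,0,0],[0,0,0],0]]}}

```text
time: 18.75
ee_pos: [0.5097, -0.3141, 0.0505]
tcp_rot: [179.9, -0.1, 169.1]
wrist_force: [-0.4, 0.1, -1.7]
opening: 0.0131
grasp_force: 43.5
```

Call:
{"api": "servo_tool", "payload": {"moves": [[[0,0,0],[0,0,0.008],0],[[0,0,0],[0,0,0.007],0],[[0,0,0],[0,0,0.004],0],[[0,0,0],[0,0,0.002],0],[[0,0,0],[0,0,0],0]]}}

```text
time: 19.25
ee_pos: [0.5104, -0.3145, 0.0336]
tcp_rot: [-180.0, 0.1, 169.1]
wrist_force: [-8.1, 5.1, 16.7]
opening: 0.0134
grasp_force: 46.1
```

Call:
{"api": "servo_tool", "payload": {"moves": [[[0,0,0],[0,0,0],40],[[0,0,0],[0,0,0],40],[[0,0,0],[0,0,0],40],[[0,0,0],[0,0,-0.02],40],[[0,0,0],[0,0,-0.04],40],[[0,0,0],[0,0,-0.04],40],[[0,0,0],[0,0,-0.04],40],[[0,0,0],[0,0,0],40],[[0,0,0],[0,0,0],40]]}}

```text
time: 20.15
ee_pos: [0.5111, -0.3148, 0.1718]
tcp_rot: [-180.0, 0.1, 169.1]
wrist_force: [-0.3, -0.9, -1.8]
opening: 0.0339
grasp_force: 0.0
```

```bash
python3 - <<'E'
from h import *
np.set_printoptions(precision=4,suppress=True)
cal,im,P=docks((.5115,-.3145)); save(im,"w8.png")
for c in ((.511,-.315),(.508,-.218)): print("handle",rect(P,.09,.12,(c[0]-.03,c[0]+.03,c[1]-.025,c[1]+.025)))
for r in mark_of("touch_key","wrist")[:2]: print(r["score"],w(cal,r["xyz"]))
print("pad",rect(P,.012,.022,(.5,.65,-.1,.06)))
im,d=camera("top"); cal=calibration("top")
for r in mark_of("touch_key","top")[:2]: print(r["score"],w(cal,r["xyz"]))
togo((.572,-.028,.09),169.2)
E
```

```text
top (((511.2081298828125, -315.1584167480469), (56.139102935791016, 73.244873046875), 79.25008392333984), 3507, np.float64(0.05011711094281459))
handle (((509.9986877441406, -314.3052978515625), (13.575345993041992, 25.596025466918945), 79.18042755126953), 603, np.float64(0.09988107661091099))
handle (((508.7370910644531, -218.71755981445312), (14.512540817260742, 26.382835388183594), 83.36510467529297), 732, np.float64(0.0997542458873194))
0.97 [ 0.5704 -0.0288  0.0183]
0.43 [ 0.5089 -0.2212  0.0776]
pad (((571.1724243164062, -27.215587615966797), (71.49203491210938, 80.29216003417969), 82.7926254272461), 4666, np.float64(0.014414032774726346))
0.66 [ 0.5712 -0.0262  0.0155]
t 20.35 pos [ 0.51   -0.3142  0.1696] rot [179.9472  -0.1412 169.1041] F [-1.2821 -0.5537  0.1892] open 0.03403921166649513
turn [ 0.0529 -0.1411 -0.096 ]
shift after turn [-0.0073  0.2927  0.0796]
```

Both gauges seated (tops at 0.0999). Key at (0.571,-0.027). Go there with fingers shut.

Call:
{"api": "servo_tool", "payload": {"moves": [[[0,0,0],[-0.001,0.0367,0],0],[[0,0,0],[-0.001,0.0367,0],0],[[0,0,0],[-0.001,0.0367,0],0],[[0,0,0],[-0.001,0.0367,0],0],[[0,0,0],[-0.001,0.0367,0],0],[[0,0,0],[-0.001,0.0367,0],0],[[0,0,0],[0,0.0367,0],0],[[0,0,0],[0,0.0365,0],0],[[0,0,0],[0,0,0.04],0],[[0,0,0],[0,0,0.04],0],[[0,0,0],[0,0,0],0],[[0,0,0],[0,0,0],0]]}}

```text
time: 21.55
ee_pos: [0.5712, -0.0276, 0.0912]
tcp_rot: [-180.0, -0.1, 169.1]
wrist_force: [0.5, -0.3, 0.8]
opening: -0.0
grasp_force: 0.0
```

```bash
python3 - <<'E'
from h import *
np.set_printoptions(precision=4,suppress=True)
cal=calibration("wrist"); im,d=camera("wrist"); P=cloud(cal,d)
print("pad",rect(P,.010,.022,(.5,.65,-.1,.06)))
for r in mark_of("touch_key","wrist")[:2]: print(r["score"],w(cal,r["xyz"]))
togo((.5712,-.0272,-.0175),169.2); save(im,"w9.png")
E
```

```text
pad (((571.636474609375, -26.242630004882812), (70.2103271484375, 79.70829010009766), 82.9255599975586), 8242, np.float64(0.01422658193701523))
0.84 [ 0.5711 -0.0273  0.0154]
t 21.65 pos [ 0.5728 -0.0279  0.0936] rot [179.9807   0.1439 169.0715] F [ 0.2778 -0.9845  0.4378] open 0.0008092473225070828
turn [ 0.0192  0.1439 -0.1285]
shift after turn [0.0017 0.0004 0.1111]
```

View pics/w9.png

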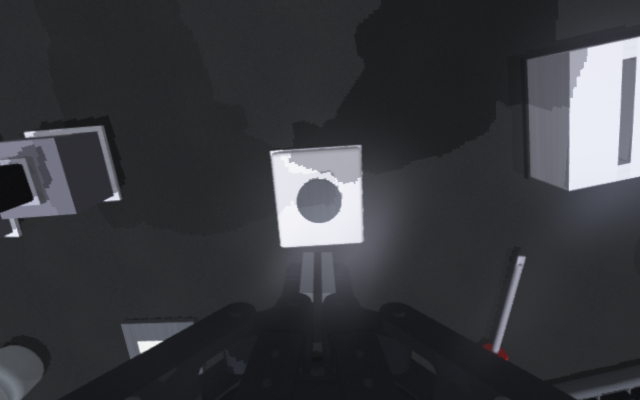

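Key at (319,200), fingers shut and in line. Descend to just above.

Call:
{"api": "servo_tool", "payload": {"moves": [[[0,0,0],[0.0008,0.0005,0.03],0],[[0,0,0],[0,0,0.03],0],[[0,0,0],[0,0,0.025],0],[[0,0,0],[0,0,0.012],0],[[0,0,0],[0,0,0.005],0],[[0,0,0],[0,0,0],0],[[0,0,0],[0,0,0],0]]}}

```text
time: 22.35
ee_pos: [0.5723, -0.027, -0.009]
tcp_rot: [180.0, 0.1, 169.1]
wrist_force: [0.0, -0.3, -0.1]
opening: -0.0001
grasp_force: 0.0
```

Call:
{"api": "servo_tool", "payload": {"moves": [[[0,0,0],[0,0,0.002],0],[[0,0,0],[0,0,0.002],0],[[0,0,0],[0,0,0],0]]}}

```text
time: 22.65
ee_pos: [0.5712, -0.0269, -0.0146]
tcp_rot: [-180.0, 0.0, 169.1]
wrist_force: [0.2, 0.4, 0.1]
opening: -0.0002
grasp_force: 0.0
```

Call:
{"api": "servo_tool", "payload": {"moves": [[[0,0,0],[0,0,0.001],0],[[0,0,0],[0,0,0.001],0],[[0,0,0],[0,0,0],0]]}}

```text
time: 22.95
ee_pos: [0.5711, -0.0269, -0.0169]
tcp_rot: [-180.0, -0.0, 169.1]
wrist_force: [-0.8, -0.7, 0.6]
opening: 0.0
grasp_force: 0.0
```

Call:
{"api": "servo_tool", "payload": {"moves": [[[0,0,0],[0,0,0.001],0],[[0,0,0],[0,0,0],0]]}}

```text
time: 23.15
ee_pos: [0.5711, -0.0269, -0.0178]
tcp_rot: [-180.0, -0.0, 169.1]
wrist_force: [0.0, -0.5, -0.1]
opening: 0.0003
grasp_force: 0.0
```

Call:
{"api": "servo_tool", "payload": {"moves": [[[0,0,0],[0,0,0.001],0],[[0,0,0],[0,0,0],0]]}}

```text
time: 23.35
ee_pos: [0.5713, -0.027, -0.0186]
tcp_rot: [180.0, 0.0, 169.1]
wrist_force: [-0.5, 0.1, 1.6]
opening: 0.0
grasp_force: 0.5
```

Call:
{"api": "servo_tool", "payload": {"moves": [[[0,0,0],[0,0,0.0007],0],[[0,0,0],[0,0,0],0]]}}

```text
time: 23.55
ee_pos: [0.5713, -0.0269, -0.0192]
tcp_rot: [180.0, 0.0, 169.1]
wrist_force: [-1.3, -0.1, 3.2]
opening: -0.0002
grasp_force: 1.5
```

Call:
{"api": "servo_tool", "payload": {"moves": [[[0,0,0],[0,0,0.0006],0],[[0,0,0],[0,0,0],0],[[0,0,0],[0,0,0],0]]}}

```text
time: 23.85
ee_pos: [0.5713, -0.027, -0.0197]
tcp_rot: [180.0, 0.0, 169.1]
wrist_force: [-1.6, 0.4, 4.0]
opening: -0.0004
grasp_force: 2.5
```

```bash
python3 -c "
from h import *
o=get_obs(); print(o['wrist_force'],o['ee_pos'],o['grasp_force'])"
```

```text
[-1.64477901  0.43030192  4.01102143] [ 0.57134055 -0.0269522  -0.01970196] 2.5158866867423058
```

Call:
{"api": "servo_tool", "payload": {"moves": [[[0,0,0],[0,0,0.0003],0],[[0,0,0],[0,0,0],0],[[0,0,0],[0,0,0],0],[[0,0,0],[0,0,0],0]]}}

```text
time: 24.25
ee_pos: [0.5713, -0.0269, -0.0199]
tcp_rot: [180.0, 0.0, 169.1]
wrist_force: [-1.4, 0.4, 7.1]
opening: 0.0002
grasp_force: 3.1
```

Call:
{"api": "servo_tool", "payload": {"moves": [[[0,0,0],[0,0,0],0],[[0,0,0],[0,0,0],0],[[0,0,0],[0,0,0],0],[[0,0,0],[0,0,0],0],[[0,0,0],[0,0,0],0]]}}

```text
time: 24.75
ee_pos: [0.5714, -0.0269, -0.0199]
tcp_rot: [180.0, 0.0, 169.1]
wrist_force: [-1.9, 1.1, 6.6]
opening: 0.0001
grasp_force: 3.1
```

Pressed at ~5–6 N for well over half a second. Back up and fetch the medium gauge.

Call:
{"api": "servo_tool", "payload": {"moves": [[[0,0,0],[0,0,-0.01],0],[[0,0,0],[0,0,-0.04],0],[[0,0,0],[0,0,-0.04],0],[[0,0,0],[0,0,-0.05],0],[[0,0,0],[0.001,-0.0367,-0.05],45],[[0,0,0],[0.001,-0.0367,0],45],[[0,0,0],[0.001,-0.0367,0],45],[[0,0,0],[0.001,-0.0367,0],45],[[0,0,0],[0.001,-0.0367,0],45],[[0,0,0],[0.001,-0.0367,0],45],[[0,0,0],[0,-0.0367,0],45],[[0,0,0],[0,-0.0369,0],45]]}}

```text
time: 25.95
ee_pos: [0.5107, -0.3087, 0.1603]
tcp_rot: [180.0, 0.0, 169.1]
wrist_force: [0.1, 0.3, 0.4]
opening: 0.0384
grasp_force: 0.0
```

Call:
{"api": "servo_tool", "payload": {"moves": [[[0,0,0],[0,0,0.02],45],[[0,0,0],[0,0,0],45],[[0,0,0],[0,0,0],45],[[0,0,0],[0,0,0],45]]}}

```text
time: 26.35
ee_pos: [0.5117, -0.3068, 0.141]
tcp_rot: [-180.0, 0.0, 169.2]
wrist_force: [0.1, 0.2, -0.7]
opening: 0.0384
grasp_force: 0.0
```

```bash
python3 - <<'E'
from h import *
np.set_printoptions(precision=4,suppress=True)
cal=calibration("wrist"); im,d=camera("wrist"); P=cloud(cal,d)
r=rect(P,.09,.104,(.48,.54,-.34,-.29)); print(r)
togo((r[0][0][0]/1000,r[0][0][1]/1000,.033),169.2)
E
```

```text
(((510.0899963378906, -314.2579650878906), (13.899944305419922, 25.943777084350586), 79.14688873291016), 762, np.float64(0.0998414147050663))
t 26.4 pos [ 0.5118 -0.3068  0.1411] rot [-179.98      0.0599  169.1631] F [ 0.2752 -0.4161 -0.0937] open 0.038774593689456634
turn [-0.02    0.0599 -0.0369]
shift after turn [ 0.0003 -0.0077  0.1081]
```

Call:
{"api": "servo_tool", "payload": {"moves": [[[0,0,0],[0.0002,-0.0077,0.02],45],[[0,0,0],[0,0,0.03],45],[[0,0,0],[0,0,0.03],45],[[0,0,0],[0,0,0.018],45],[[0,0,0],[0,0,0.008],45],[[0,0,0],[0,0,0],45],[[0,0,0],[0,0,0],45]]}}

```text
time: 27.1
ee_pos: [0.5104, -0.315, 0.0355]
tcp_rot: [-180.0, 0.1, 169.1]
wrist_force: [0.5, 0.1, -0.0]
opening: 0.0385
grasp_force: 0.0
```

Call:
{"api": "servo_tool", "payload": {"moves": [[[0,0,0],[0,0,0],0],[[0,0,0],[0,0,0],0],[[0,0,0],[0,0,0],0],[[0,0,0],[0,0,0],0],[[0,0,0],[0,0,0],0]], "force": 40}}

```text
time: 27.6
ee_pos: [0.5103, -0.3152, 0.0354]
tcp_rot: [-180.0, 0.1, 169.1]
wrist_force: [-0.2, 0.7, 6.6]
opening: 0.0132
grasp_force: 41.5
```

Call:
{"api": "servo_tool", "payload": {"moves": [[[0,0,0],[0,0,-0.02],0],[[0,0,0],[0,0,-0.04],0],[[0,0,0],[0,0,-0.045],0],[[0,0,0],[0,0,-0.045],0],[[0,0,-6.15],[0,0,0],0],[[0,0,-6.15],[0,0,0],0],[[0,0,0],[-0.003,0.04,0],0],[[0,0,0],[-0.003,0.04,0],0],[[0,0,0],[-0.003,0.04,0],0],[[0,0,0],[-0.003,0.04,0],0],[[0,0,0],[-0.003,0.04,0],0],[[0,0,0],[-0.003,0.04,0],0]]}}

```text
time: 28.8
ee_pos: [0.5215, -0.073, 0.1841]
tcp_rot: [-180.0, 0.0, -178.6]
wrist_force: [0.7, 0.2, -1.3]
opening: 0.0136
grasp_force: 40.5
```

Call:
{"api": "servo_tool", "payload": {"moves": [[[0,0,0],[-0.003,0.04,0],0],[[0,0,0],[-0.003,0.04,0],0],[[0,0,0],[-0.003,0.04,0],0],[[0,0,0],[-0.003,0.04,0],0],[[0,0,0],[-0.003,0.04,0],0],[[0,0,0],[-0.003,0.04,0],0],[[0,0,0],[-0.003,0.04,0],0],[[0,0,0],[-0.003,0.04,0],0],[[0,0,0],[-0.001,0.015,0],0],[[0,0,0],[0,0,0],0],[[0,0,0],[0,0,0],0],[[0,0,0],[0,0,0],0]]}}

```text
time: 30.0
ee_pos: [0.5387, 0.2598, 0.1842]
tcp_rot: [-180.0, 0.0, -178.7]
wrist_force: [-1.1, 0.1, -0.6]
opening: 0.0134
grasp_force: 40.5
```

```bash
python3 - <<'E'
from h import *
np.set_printoptions(precision=4,suppress=True)
cal=calibration("wrist"); im,d=camera("wrist"); P=cloud(cal,d)
print("stand",rect(P,.044,.056,(.45,.62,.1,.42)))
togo((.5390,.2574,.0840),181.4)
E
```

```text
stand (((538.99853515625, 257.18682861328125), (90.91586303710938, 225.4689178466797), 1.4317128658294678), 19449, np.float64(0.05007781228211386))
t 30.05 pos [0.5388 0.2598 0.1843] rot [-179.9944    0.0146 -178.6843] F [ 0.7934 -0.6525 -1.6223] open 0.013425735746931422
turn [-0.0056  0.0146 -0.0843]
shift after turn [-0.0002 -0.0024  0.1003]
```

Call:
{"api": "servo_tool", "payload": {"moves": [[[0,0,-0.1],[-0.0002,-0.0024,0.04],0],[[0,0,0],[0,0,0.04],0],[[0,0,0],[0,0,0.02],0],[[0,0,0],[0,0,0],0],[[0,0,0],[0,0,0],0],[[0,0,0],[0,0,0],0]]}}

```text
time: 30.65
ee_pos: [0.5399, 0.2586, 0.0862]
tcp_rot: [179.9, 0.2, -178.5]
wrist_force: [0.6, -0.5, -0.9]
opening: 0.0135
grasp_force: 40.5
```

```bash
python3 - <<'E'
from h import *
np.set_printoptions(precision=4,suppress=True)
cal=calibration("wrist"); im,d=camera("wrist"); save(im[100:300,180:460],"w10.png")
togo((.5390,.2574,.0354),181.4)
E
```

```text
t 30.7 pos [0.5399 0.2588 0.0862] rot [ 179.9301    0.158  -178.524 ] F [-0.1867 -0.0805 -0.7782] open 0.013281036298925377
turn [0.07   0.158  0.0761]
shift after turn [ 0.0009 -0.0014  0.0508]
```

View pics/w10.png

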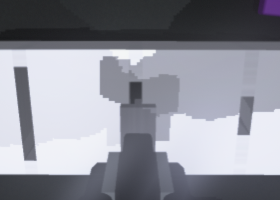

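Blade lined up with the medium well (135,92 in the crop). Insert.

Call:
{"api": "servo_tool", "payload": {"moves": [[[0,0,0],[0.0008,-0.0013,0.01],0],[[0,0,0],[0,0,0.008],0],[[0,0,0],[0,0,0.008],0],[[0,0,0],[0,0,0],0]]}}

```text
time: 31.1
ee_pos: [0.5372, 0.2569, 0.0562]
tcp_rot: [-179.9, -0.1, -178.5]
wrist_force: [-0.4, 0.1, -2.0]
opening: 0.0134
grasp_force: 40.5
```

Call:
{"api": "servo_tool", "payload": {"moves": [[[0,0,0],[0,0,0.008],0],[[0,0,0],[0,0,0.008],0],[[0,0,0],[0,0,0.005],0],[[0,0,0],[0,0,0.002],0],[[0,0,0],[0,0,0],0]]}}

```text
time: 31.6
ee_pos: [0.5379, 0.2573, 0.0354]
tcp_rot: [180.0, 0.0, -178.5]
wrist_force: [-4.2, -0.9, 4.2]
opening: 0.0133
grasp_force: 41.3
```

Call:
{"api": "servo_tool", "payload": {"moves": [[[0,0,0],[0,0,0.001],0],[[0,0,0],[0,0,0],0],[[0,0,0],[0,0,0],40],[[0,0,0],[0,0,0],40],[[0,0,0],[0,0,0],40],[[0,0,0],[0,0,-0.02],40],[[0,0,0],[0,0,-0.04],40],[[0,0,0],[0,0,-0.04],40],[[0,0,0],[0,0,-0.04],40],[[0,0,0],[0,0,0],40],[[0,0,0],[0,0,0],40]]}}

```text
time: 32.7
ee_pos: [0.5386, 0.2575, 0.1746]
tcp_rot: [180.0, 0.1, -178.5]
wrist_force: [-0.7, -0.0, -0.9]
opening: 0.0341
grasp_force: 0.0
```

```bash
python3 - <<'E'
from h import *
np.set_printoptions(precision=4,suppress=True)
cal=calibration("wrist"); im,d=camera("wrist"); P=cloud(cal,d)
print("med",rect(P,.09,.12,(.5,.58,.23,.285))); togo((.5087,-.2187,.12),173.4)
E
```

```text
med (((537.7140502929688, 257.7902526855469), (25.833831787109375, 13.627245903015137), 1.5155329704284668), 588, np.float64(0.0998237119842666))
t 32.75 pos [0.5381 0.2573 0.1732] rot [-179.9849   -0.0335 -178.5028] F [-0.3422  0.3242 -0.5566] open 0.03401819720344926
turn [-0.0174 -0.0323  8.0972]
shift after turn [-0.0255 -0.4762  0.0532]
```

Call:
{"api": "servo_tool", "payload": {"moves": [[[0,0,0],[0.003,-0.04,0],45],[[0,0,0],[0.003,-0.04,0],45],[[0,0,0],[0.003,-0.04,0],45],[[0,0,0],[0.003,-0.04,0],45],[[0,0,0],[0.004,-0.04,0],45],[[0,0,0],[0.004,-0.04,0],45],[[0,0,0],[0.004,-0.04,0],45],[[0,0,0],[0.004,-0.04,0],45],[[0,0,0],[0.004,-0.04,0],45],[[0,0,0],[0.004,-0.04,0],45],[[0,0,0],[0.004,-0.04,0],45],[[0,0,0],[0.001,-0.035,0],45]]}}

```text
time: 33.95
ee_pos: [0.5083, -0.2203, 0.1721]
tcp_rot: [179.9, -0.1, -178.5]
wrist_force: [1.1, 0.4, -0.2]
opening: 0.0384
grasp_force: 0.0
```

Call:
{"api": "servo_tool", "payload": {"moves": [[[0,0,8.0],[0,0,0.03],45],[[0,0,0],[0,0,0],45],[[0,0,0],[0,0,0],45],[[0,0,0],[0,0,0],45]]}}

```text
time: 34.35
ee_pos: [0.5097, -0.218, 0.1447]
tcp_rot: [-180.0, 0.0, 173.7]
wrist_force: [-0.2, 0.6, 0.4]
opening: 0.0383
grasp_force: 0.0
```

```bash
python3 - <<'E'
from h import *
np.set_printoptions(precision=4,suppress=True)
cal=calibration("wrist"); im,d=camera("wrist"); P=cloud(cal,d)
r=rect(P,.09,.104,(.48,.54,-.243,-.193)); print(r)
togo((r[0][0][0]/1000,r[0][0][1]/1000,.034),173.4)
E
```

```text
(((508.6388854980469, -218.2139892578125), (13.530631065368652, 26.05527687072754), 83.7651596069336), 716, np.float64(0.09993690929145485))
t 34.4 pos [ 0.51  -0.218  0.145] rot [-179.986     0.0607  173.684 ] F [-0.1995 -0.9715 -0.3365] open 0.038550630276394014
turn [-0.0139  0.0607  0.2839]
shift after turn [ 0.0013 -0.0003  0.111 ]
```

Medium is home (top 0.0998). Grip the narrow gauge.

Call:
{"api": "servo_tool", "payload": {"moves": [[[0,0,0.2],[0.001,-0.0003,0.03],45],[[0,0,0],[0,0,0.03],45],[[0,0,0],[0,0,0.03],45],[[0,0,0],[0,0,0.012],45],[[0,0,0],[0,0,0.008],45],[[0,0,0],[0,0,0],45],[[0,0,0],[0,0,0],45]]}}

```text
time: 35.1
ee_pos: [0.5093, -0.219, 0.0355]
tcp_rot: [-180.0, 0.1, 173.3]
wrist_force: [-0.3, -0.7, 0.6]
opening: 0.0384
grasp_force: 0.0
```

Call:
{"api": "servo_tool", "payload": {"moves": [[[0,0,0],[0,0,0],0],[[0,0,0],[0,0,0],0],[[0,0,0],[0,0,0],0],[[0,0,0],[0,0,0],0],[[0,0,0],[0,0,0],0]], "force": 40}}

```text
time: 35.6
ee_pos: [0.5091, -0.2191, 0.0351]
tcp_rot: [-180.0, 0.1, 173.3]
wrist_force: [-0.2, 0.1, 5.7]
opening: 0.0134
grasp_force: 42.5
```

Call:
{"api": "servo_tool", "payload": {"moves": [[[0,0,0],[0,0,-0.02],0],[[0,0,0],[0,0,-0.04],0],[[0,0,0],[0,0,-0.045],0],[[0,0,0],[0,0,-0.045],0],[[0,0,-8.1],[0,0,0],0],[[0,0,0],[-0.003,0.04,0],0],[[0,0,0],[-0.003,0.04,0],0],[[0,0,0],[-0.003,0.04,0],0],[[0,0,0],[-0.003,0.04,0],0],[[0,0,0],[-0.003,0.04,0],0],[[0,0,0],[-0.003,0.04,0],0],[[0,0,0],[-0.003,0.04,0],0]]}}

```text
time: 36.8
ee_pos: [0.5224, 0.0632, 0.1841]
tcp_rot: [-180.0, 0.0, -178.6]
wrist_force: [1.4, -0.2, -0.4]
opening: 0.0131
grasp_force: 41.5
```

Call:
{"api": "servo_tool", "payload": {"moves": [[[0,0,0],[-0.003,0.04,0],0],[[0,0,0],[-0.003,0.04,0],0],[[0,0,0],[-0.003,0.04,0],0],[[0,0,0],[-0.003,0.04,0],0],[[0,0,0],[-0.003,0.04,0],0],[[0,0,0],[-0.003,0.04,0],0],[[0,0,0],[-0.002,0.028,0],0],[[0,0,0],[0,0,0],0],[[0,0,0],[0,0,0],0],[[0,0,0],[0,0,0],0]]}}

```text
time: 37.8
ee_pos: [0.5361, 0.3293, 0.184]
tcp_rot: [-180.0, -0.0, -178.6]
wrist_force: [-0.5, 0.1, -0.9]
opening: 0.0132
grasp_force: 41.5
```

```bash
python3 - <<'E'
from h import *
np.set_printoptions(precision=4,suppress=True)
cal=calibration("wrist"); im,d=camera("wrist"); P=cloud(cal,d)
print("stand",rect(P,.044,.056,(.45,.62,.1,.42)))
togo((.5371,.3323,.0840),181.4)
E
```

```text
stand (((539.123291015625, 257.0679016113281), (91.14850616455078, 226.4607696533203), 1.3292162418365479), 19210, np.float64(0.0500725560926456))
t 37.85 pos [0.5363 0.3291 0.1843] rot [-179.9951    0.0073 -178.6566] F [ 0.8334 -0.8048 -0.7311] open 0.013464943727688873
turn [-0.0049  0.0073 -0.0566]
shift after turn [-0.0009  0.0032  0.1003]
```

Call:
{"api": "servo_tool", "payload": {"moves": [[[0,0,0],[-0.0003,0.003,0.04],0],[[0,0,0],[0,0,0.04],0],[[0,0,0],[0,0,0.02],0],[[0,0,0],[0,0,0],0],[[0,0,0],[0,0,0],0],[[0,0,0],[0,0,0],0]]}}

```text
time: 38.45
ee_pos: [0.5373, 0.3331, 0.0863]
tcp_rot: [179.9, 0.2, -178.6]
wrist_force: [-1.2, 0.3, 0.1]
opening: 0.0133
grasp_force: 41.6
```

```bash
python3 - <<'E'
from h import *
np.set_printoptions(precision=4,suppress=True)
cal=calibration("wrist"); im,d=camera("wrist"); save(cv2.resize(im[100:300,180:460],None,fx=2,fy=2),"w11.png")
togo((.5371,.3323,.0351),181.4)
E
```

```text
t 38.5 pos [0.5373 0.3333 0.0863] rot [ 179.9091    0.1549 -178.6231] F [ 0.2403 -1.2185 -1.6211] open 0.013250713050827903
turn [ 0.0909  0.1549 -0.0229]
shift after turn [ 0.0002 -0.001   0.0512]
```

View pics/w11.png

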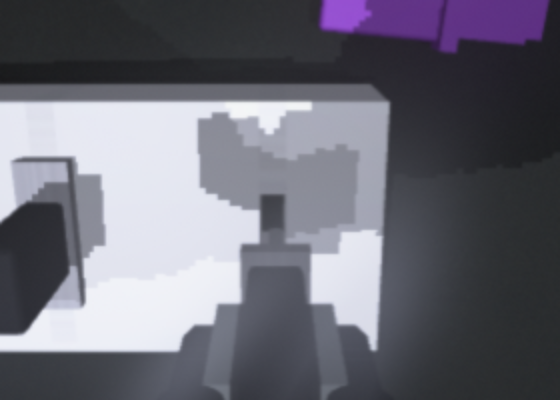

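Blade (276,235) over the narrow well (272,212); insert.

Call:
{"api": "servo_tool", "payload": {"moves": [[[0,0,0],[-0.0005,-0.0007,0.01],0],[[0,0,0],[0,0,0.008],0],[[0,0,0],[0,0,0.008],0],[[0,0,0],[0,0,0],0]]}}

```text
time: 38.9
ee_pos: [0.536, 0.3319, 0.0561]
tcp_rot: [-179.9, -0.1, -178.6]
wrist_force: [-0.3, -0.2, -1.6]
opening: 0.0135
grasp_force: 41.6
```

Call:
{"api": "servo_tool", "payload": {"moves": [[[0,0,0],[0,0,0.008],0],[[0,0,0],[0,0,0.008],0],[[0,0,0],[0,0,0.005],0],[[0,0,0],[0,0,0.002],0],[[0,0,0],[0,0,0],0]]}}

```text
time: 39.4
ee_pos: [0.5367, 0.3323, 0.0352]
tcp_rot: [180.0, 0.0, -178.6]
wrist_force: [-1.3, -1.0, 1.6]
opening: 0.0134
grasp_force: 42.0
```

Call:
{"api": "servo_tool", "payload": {"moves": [[[0,0,0],[0,0,0.001],0],[[0,0,0],[0,0,0],0],[[0,0,0],[0,0,0],40],[[0,0,0],[0,0,0],40],[[0,0,0],[0,0,0],40],[[0,0,0],[0,0,-0.02],40],[[0,0,0],[0,0,-0.04],40],[[0,0,0],[0,0,-0.04],40],[[0,0,0],[0,0,-0.04],40],[[0,0,0],[0,0,-0.03],40],[[0,0,0],[0,0,0],40],[[0,0,0],[0,0,0],40]]}}

```text
time: 40.6
ee_pos: [0.5372, 0.3326, 0.2042]
tcp_rot: [180.0, 0.1, -178.6]
wrist_force: [0.9, -0.5, -0.7]
opening: 0.0341
grasp_force: 0.0
```

```bash
python3 - <<'E'
from h import *
np.set_printoptions(precision=4,suppress=True)
cal=calibration("wrist"); im,d=camera("wrist"); P=cloud(cal,d)
print("med",rect(P,.09,.12,(.5,.58,.23,.285))); print("nar",rect(P,.09,.12,(.5,.58,.30,.36))); togo((.5,.3,.2))
im,d=camera("scene"); save(im,"scene2.png")
E
```

```text
med (((538.2011108398438, 257.4595947265625), (26.88663101196289, 14.839420318603516), 0.4973466694355011), 537, np.float64(0.09961860135802376))
nar (((536.307373046875, 332.9620056152344), (25.9412784576416, 13.343201637268066), 1.1560028791427612), 485, np.float64(0.09980889412949923))
t 40.65 pos [0.5368 0.3323 0.203 ] rot [-179.9724   -0.0491 -178.6   ] F [-0.1766 -0.0701  0.4355] open 0.03413214215250865
shift after turn [ 0.0376 -0.0314  0.0031]
```

View pics/scene2.png

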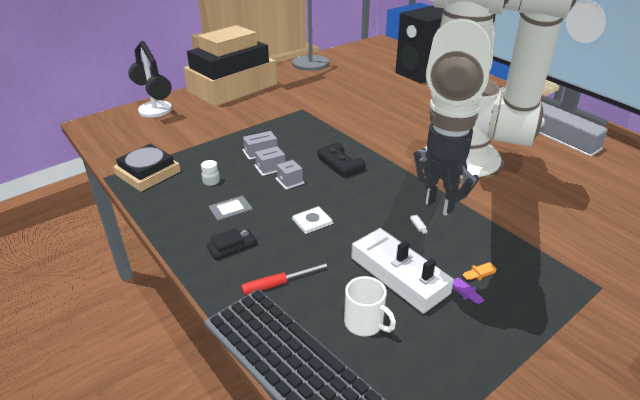

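Both gauges are home at (428,269) and (402,252), and everything else is unmoved. Handing in.

```bash
python3 -c "
from workcell import job_done
print(job_done())"
```

```text
the job is handed in; nothing more can be done
None
```

I docked both gauges in the stand (narrow and medium; the wide one was absent), held the key at about 5–6 N for over half a second, put both back fully home in their wells and handed the job in at about 41 s; no verdict was returned.

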